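# Square a filter support disc against the jig bar and clip it

## Task

On the filter-loading jig, turn and slide the steel disc by its upright stud, never lifting it off the plate, until its flat edge lies flush and square against the straight alignment bar, about midway along it. Press it home there gently, with about 9 N on the bar (on top of what it takes to slide the disc; never 25 N), for half a second. Then swing the hold-down clip all the way round over the disc, leaving the disc flush, and let go; leave the bottle, the vial and the beaker alone.

Things in the scene. Friction and masses are not known exactly. Their poses are not given: they have to be found in the camera images.
- bar: Fixed alignment bar of bare aluminium on the far side of the jig's black plate: 130 mm long, 14 mm wide, 12 mm high above the plate. Origin: middle of the bar's straight working face, at the level of the plate's top (8 mm above the table). x points square to the face, from the plate into the bar (away from the disc); y runs along the face; z up. It is rigid.
- disc: Loose round stainless-steel disc with one straight edge (the flat), perforated top, 100 mm diameter, 10 mm thick, 0.45 to 0.75 kg, lying on the jig's plate (sliding it takes 2 to 6 N, the same all along). Origin: centre of its underside. Its x points from the centre square to the flat, z up. The flat is 60 mm long, 40 mm from the centre. Its centre begins 14 to 41 mm from where it must be, the disc turned 40 to 103 degrees counter-clockwise (seen from above) from it.
- disc_flat (a point): Middle of the disc's flat edge, half-way up its 10 mm thickness; axes as the disc. When flush, it lies on the bar's face (x = 0 in the bar's frame) with its x along the bar's x.
- stud (a point): Centre, half-way up, of the plain steel stud that stands on the disc: a fixed upright round pin of 12 mm diameter, 24 mm high above the disc's top, on the disc's x axis 28 mm from its centre (12 mm inside the flat). Its top is 42 mm above the table. A finger can push it or two fingers pinch it; pinched lightly it lets the disc turn.
- clip (a joint): Angle of the hold-down clip, a flat steel arm that swings level about an upright post, 0 = parked (pointing along the bar's -x), 1.57 = stop, fully over the disc (pointing along the bar's +y). Growing values are clockwise seen from above. It stays where it is left (friction 0.04 N m, about 0.5 N at the pin). The arm is 16 mm wide and passes 3 mm above the disc.
- clip_pin (a point): Centre, half-way up, of the black upright round pin near the free end of the clip arm, by which it is pushed or pinched: 12 mm diameter, 24 mm high above the arm's top, 75 mm from the pivot. The arm's top is 26 mm and the pin's top 50 mm above the table.
- clip_pivot (a point): Pivot axis of the clip, at the level of the arm's underside (21 mm above the table): fixed to the jig 70 mm from the bar's face (bar x = -70 mm) and at bar y = -85 mm. Axes as the bar. The jig's black plate reaches 170 mm before the face and 115 mm to either side.
- bottle: Bystander: clear plastic bottle, 66 mm diameter, 160 mm high. Origin at its underside.
- vial: Bystander: small white plastic bottle with paper label, 40 mm diameter, 75 mm high. Origin at its underside.
- beaker: Bystander: open glass beaker, 84 mm diameter, 90 mm high. Origin at its underside.
Not all that is in view belongs to the job. Several things have the shape of the disc; the one meant has the colours described above.

How it is judged:
On the way, in this order (a step that is already met when the one before it is completed fails the run):
1. the disc's flat lies flush against the bar and is held on it with 5 to 13 N (x of disc_flat in the frame of bar between -0.0015 and 0.003 m and angle between the x axis of disc_flat and the x axis of bar, either way round below 0.035 rad and y of disc_flat in the frame of bar between -0.025 and 0.025 m and angle between disc's own z axis and vertical below 0.03 rad and contact force between disc and bar between 5 and 13 N), for 0.5 s.
2. the clip is swung over the disc, the flat still flush (x of disc_flat in the frame of bar between -0.0015 and 0.003 m and angle between the x axis of disc_flat and the x axis of bar, either way round below 0.035 rad and y of disc_flat in the frame of bar between -0.025 and 0.025 m and angle between disc's own z axis and vertical below 0.03 rad and value of joint clip above 1.4 rad), for 0.2 s.
At the end, for the whole second after the job is handed in: The disc lies flat on the plate at rest, the middle of its flat within 1.5 mm of the bar's face and within 25 mm of the bar's middle, the flat within 0.035 rad of parallel to the bar; the clip stands at more than 1.4 rad (all of step 2 and linear speed of disc below 0.01 m/s); the robot touches nothing.
It fails at once if the disc is pressed against the bar with more than 25 N (contact force between disc and bar above 25 N).
It fails at once if the disc is lifted or tipped (angle between disc's own z axis and vertical above 0.15 rad or height (world z) of disc above 0.018 m).
It fails at once if the bottle is moved or tipped (distance of bottle from where it was at the start of the episode above 0.02 m or angle between bottle's own z axis and vertical above 0.3 rad).
It fails at once if the vial is moved or tipped (distance of vial from where it was at the start of the episode above 0.02 m or angle between vial's own z axis and vertical above 0.3 rad).
It fails at once if the beaker is moved or tipped (distance of beaker from where it was at the start of the episode above 0.02 m or angle between beaker's own z axis and vertical above 0.3 rad).
It also fails if it takes over 72 s, if anything falls off the work surface, if the arm or the gripper's body presses on something with over 40 N, if the wrist force passes 120 N, or if a joint passes its speed limit or range.

## Robot

A 7-joint arm with a two-finger parallel gripper is mounted at the origin on the work surface. World frame = base frame: x ahead of the robot, y to its left, z up, the work surface at z = 0. Lengths are in m, angles in rad, forces in N, time in s.
With the tool pointing down it reaches from about 0.35 to 0.9 m from the base axis. Payload 8.1 kg.
Tool frame: the origin (TCP) lies midway between the tips of the shut fingers; the grasp point (between the pads) lies 19 mm behind it; x points along the fingers, z is the direction in which the jaws open and shut, and the axes are right-handed (so a half turn about x gives the same grasp; the last joint's range is limited). The gripper opens to 92 mm and grips with 3 to 60 N. Pads are 19 mm wide; open, the fingers measure 130 mm over their backs; the gripper's body (75 mm by 190 mm) begins 47 mm behind the grasp point.
Start: joints at [-1.405, 0.434, 0.025, 1.573, -0.012, 1.134, -0.075], TCP at [0.166, 0.603, 0.227] pointing down, gripper open.
Joint ranges: [-2.62, 2.62], [-0.44, 2.09], [-1.27, 1.32], [0.08, 2.57], [-1.32, 4.46], [0.12, 2], [-2.74, 2.74]. Speed limits (rad/s): [2.22, 2.22, 3.01, 3.01, 3.14, 3.14, 3.14].

## Interface

Orientations are given as a rotation vector (axis times angle).
In Python, from cell import arm gives the robot as it stands. The module is installed in compiled form; this text tells all that it offers.
- The arm moves only by the tool move_arm, never from a script. Its argument "steps" is text: rows parted by semicolons, each of 5 numbers parted by spaces: the shift along the tool's x, y, z in m, then the turn about the tool's x in rad, then the closure in counts, from 0 (fully open) to 255 (shut). A call has 1 to 10 rows; each row is the pose to reach, as a shift and turn from the pose commanded when the call began, along the tool's axes at that moment; what a row does not reach only later rows make up. A row lasts 1/12 s, in which the tool goes at most 41.7 mm and 7.16 degrees, less where a joint would pass 70% of its speed; a pose out of reach is approached as far as the arm can. A call with a gripper value outside its range is refused whole. The fingers move at their own pace and stop on an object; "squeeze" is the grip in N (left out, the last holds). Time passes only in rows, so rows that repeat a pose let the fingers close. It gives the time, the measured TCP pose, the force and the opening at its end, in the units of the state.
- arm.observe(): the state, without advancing time (a new reading comes with each control period).
- arm.get_image(name): name is "side" or "top"; returns a dict with "img" (480x640x3 uint8, blue, green, red), "z_map" (480x640 float32, m along the optical axis (not along the pixel's ray), 0 where there is no reading), "vfov" (degrees; the focal length in pixels is half the picture's height over the tangent of half this angle, whatever the lens; pixels are square), "cx", "cy" (the principal point, pixels), "extrinsics" (4x4, takes a point from camera to world coordinates). Camera axes: x right, y up, looking along -z (the intrinsics and any distortion apply to the point x, -y, -z); pixel columns grow to the right and rows downward; lengths in m; the calibration is good to about 2 mm. A picture is of the moment at which its call begins.
- arm.sign_off(): hands the job in, once; it reports no verdict.
The state is a dict: "clock": time; "joints": joint angles; "dq": joint speeds; "joint_efforts": joint torques, N m; "position": TCP position; "ee_rot": TCP orientation; "force": force on the tool from outside, world axes, zero at the start; "ft_torque": the same for the moment, N m; "width": opening from 0.0 (shut) to 1.0 (fully open).
Only numpy, scipy, OpenCV 4.12 (cv2) and the standard library are available. Lean on these libraries where they do the work, as an engineer would, in place of code of your own. Each camera call takes 0.05 s, during which the arm holds its last target.

## Working session

There is one attempt and no reset: what is moved stays moved. The work goes in short steps, Python scripts to look and compute and a tool call to move; the robot and the scene stay as the last step left them, time stands still between calls to the robot, and variables do not carry over. Pictures are saved under pics/ and viewed, and the job is handed in when it is done.

Besides the shell and the picture viewer there is one more tool, called after "Call:" by a JSON object that holds its "name" and its "arguments". move_arm: Moves the arm, as the interface text tells. Its arguments: {"type":"object","properties":{"steps":{"type":"string"},"squeeze":{"type":"number"}},"required":["steps"]}

```bash
mkdir -p pics; cat > h.py <<'E'
import numpy as np,cv2
from cell import arm
from scipy.spatial.transform import Rotation as R
def save(name,fn):
    d=arm.get_image(name); cv2.imwrite('pics/'+fn+'.png',d['img']); np.savez('pics/'+fn+'.npz',**{k:np.array(v) for k,v in d.items() if v is not None}); return d
def load(fn): return dict(np.load('pics/'+fn+'.npz',allow_pickle=True))
def ray(d,u,v):
    f=240/np.tan(np.radians(float(d['vfov']))/2); c=np.array([(u-float(d['cx']))/f,-(v-float(d['cy']))/f,-1.0]); E=d['extrinsics']; return E[:3,3],E[:3,:3]@c
def atz(d,u,v,z):
    o,r=ray(d,u,v); return o+r*(z-o[2])/r[2]
def proj(d,p):
    E=np.linalg.inv(d['extrinsics']); c=E[:3,:3]@np.array(p)+E[:3,3]; f=240/np.tan(np.radians(float(d['vfov']))/2)
    return float(d['cx'])+f*c[0]/-c[2], float(d['cy'])-f*c[1]/-c[2]
def crop(d,fn,x0,y0,x1,y1,s):
    c=d['img'][y0:y1,x0:x1]; cv2.imwrite('pics/'+fn+'.png',cv2.resize(c,None,fx=s,fy=s,interpolation=cv2.INTER_CUBIC))
E
python3 - <<'E'
from h import *
for n in ('top','side'):
    d=save(n,n+'0'); print({k:v for k,v in d.items() if k not in('img','z_map')})
s=arm.observe(); print(s); print(R.from_rotvec(s['ee_rot']).as_matrix())
E
```

```text
{'vfov': 49.51517500660219, 'cx': 318.09081273023327, 'cy': 252.16302217908844, 'extrinsics': array([[-0.01452836,  0.98582019, -0.16717497,  0.38464497],
       [-0.99968126, -0.01086839,  0.02278722,  0.01844079],
       [ 0.02064718,  0.16745274,  0.98566387,  1.08163744],
       [ 0.        ,  0.        ,  0.        ,  1.        ]])}
{'vfov': 53.823421302381504, 'cx': 315.61386946994037, 'cy': 249.01844578429075, 'extrinsics': array([[ 0.75677387,  0.49679628, -0.42483734,  0.19287544],
       [-0.65353485,  0.56148363, -0.50757102, -0.49099201],
       [-0.01362019,  0.66176249,  0.74958982,  0.78816525],
       [ 0.        ,  0.        ,  0.        ,  1.        ]])}
{'clock': 0.1, 'joints': array([-1.40460204,  0.43518686,  0.02496929,  1.57399571, -0.01161052,
        1.13396012, -0.07511016]), 'dq': array([-0.00100269, -0.00144003, -0.00089441, -0.00215888, -0.00124152,
        0.00038391,  0.00027113]), 'joint_efforts': array([ 2.60028966e-03, -6.69122601e+01,  9.87541638e-01, -3.15145719e+01,
       -6.06071600e-02,  3.75352066e-02,  3.36381760e-06]), 'position': array([0.16590752, 0.60211923, 0.22600655]), 'ee_rot': array([-1.00982033,  1.32554555,  1.00825166]), 'force': array([-0.17044714, -0.54699864, -0.79285651]), 'ft_torque': array([ 0.00283989,  0.05859573, -0.00950209]), 'width': 1.0010194533218777}
[[-2.58375953e-04 -9.64070560e-01  2.65646171e-01]
 [-1.38099934e-03  2.65646270e-01  9.64069578e-01]
 [-9.99999013e-01 -1.17764790e-04 -1.40001741e-03]]
```

View pics/top0.png

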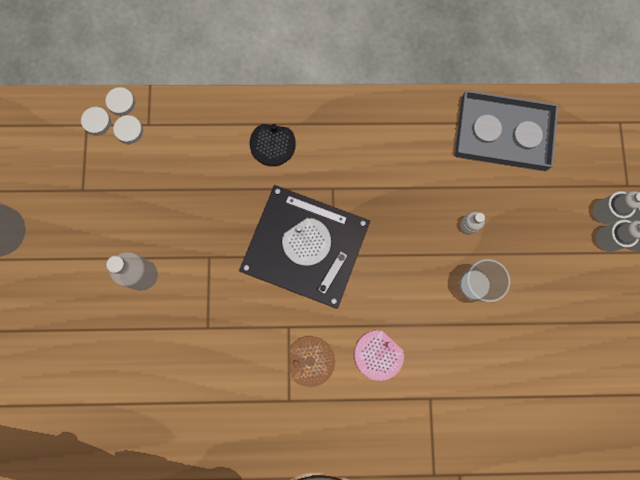

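View pics/side0.png

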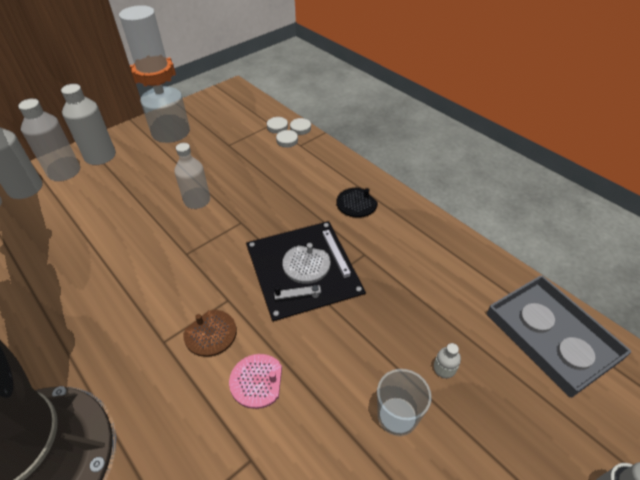

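Disc-shaped candidates in the top view are black (272,145), brown (311,361), pink (379,355) and bare steel on the black plate (306,242). The steel one fits: steel colour, perforated top, stud, lying on the jig. I'll enlarge it to confirm.

```bash
python3 - <<'E'
from h import *
d=load('top0'); crop(d,'ctop0',235,180,375,310,5)
d=load('side0'); crop(d,'cside0',240,215,370,320,6)
E
```

```text
(no output)
```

View pics/ctop0.png

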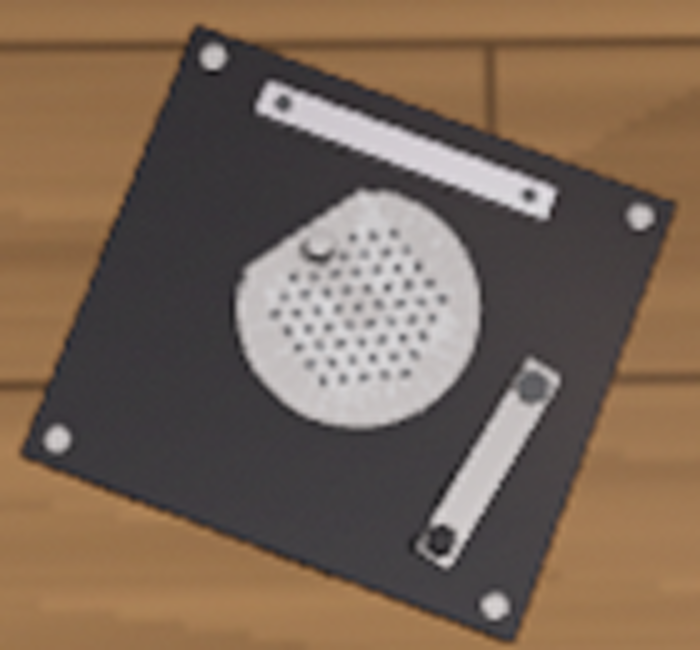

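View pics/cside0.png

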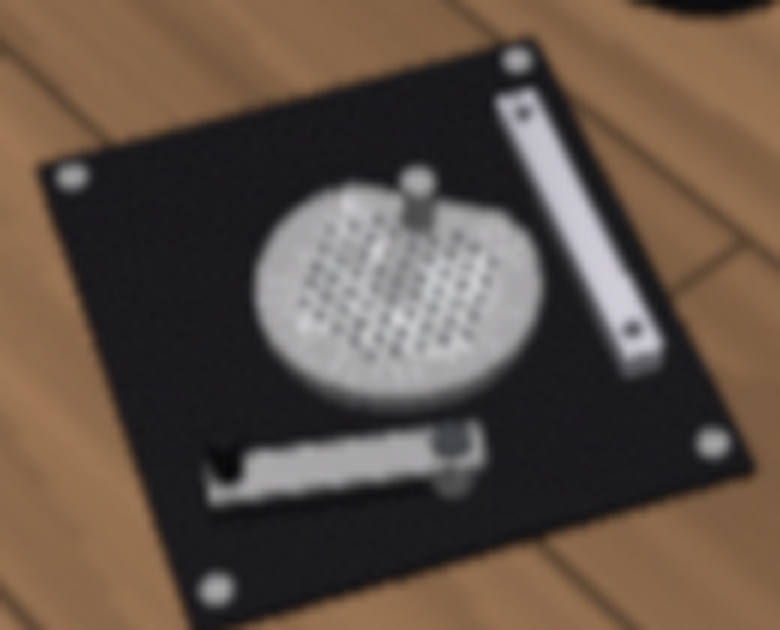

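The crop confirms the steel disc (crop centre ~(357,310)) with its stud at ~(318,248). The bar's near-face corners are at ~(257,110) and ~(548,220), the clip pivot at ~(533,387) and the black pin at ~(440,540). Next I'll turn these into positions.

```bash
python3 - <<'E'
from h import *
d=load('top0')
P=lambda x,y,z: atz(d,235+(x-2)/5,180+(y-2)/5,z)
pc=[P(x,y,.008) for x,y in((197,27),(677,205),(515,640),(22,455))]
print('plate',np.round(pc,4)); print('sides',[round(np.linalg.norm(pc[i]-pc[(i+1)%4]),4) for i in range(4)])
bl,br=P(257,111,.02),P(548,220,.02); print('bar',bl,br,np.linalg.norm(bl-br))
y=(bl-br);y/=np.linalg.norm(y); 
yp=(pc[0]-pc[1])+(pc[3]-pc[2]); yp/=np.linalg.norm(yp)
print('y bar',np.degrees(np.arctan2(y[1],y[0])),'y plate',np.degrees(np.arctan2(yp[1],yp[0])))
o=(bl+br)/2
y=yp; x=np.array([y[1],-y[0],0]);
def B(p): q=p-o; return np.round([q@x*1e3,q@y*1e3],1)
print('o',o,'x',x)
for n,p in dict(pl0=pc[0],pl1=pc[1],pl2=pc[2],pl3=pc[3],pivot=P(533,385,.030),pivot26=P(533,385,.026),pin=P(440,537,.05),stud=P(318,242,.042),f1=P(247,272,.018),f2=P(366,190,.018)).items(): print(n,p,B(p))
f1,f2=P(247,272,.018),P(366,190,.018); print('flat len',np.linalg.norm(f1-f2))
# z_map check
for u,v in ((306,242),(270,260)): print(d['z_map'][v,u], )
# disc circle fit by points on outline
pts=np.array([P(*q,.018)[:2] for q in((480,300),(470,355),(430,405),(357,428),(290,405),(250,360),(236,310),(440,215))])
A=np.c_[2*pts,np.ones(len(pts))]; s=np.linalg.lstsq(A,(pts**2).sum(1),rcond=None)[0]; print('disc c',s[:2],'r',np.sqrt(s[2]+s[:2]@s[:2]),B(np.r_[s[:2],o[2]]))
c=np.r_[s[:2],0]; st=P(318,242,.042); v=(st-c)[:2]; print('stud dist',np.linalg.norm(v),'ang rel bar x',np.degrees(np.arctan2(v@y[:2],v@x[:2])))
d=load('side0')
Q=lambda x,y,z: atz(d,240+(x-2.5)/6,215+(y-2.5)/6,z)
for n,p in dict(pl=Q(40,165,.008),pr=Q(535,38,.008),pb=Q(752,470,.008),pp=Q(195,628,.008),stud=Q(418,182,.042),pin=Q(225,448,.05),pivot=Q(452,438,.03),barlo=Q(625,355,.02),barhi=Q(500,100,.02)).items(): print('side',n,p,B(p))
E
```

```text
plate [[ 0.7133  0.0857  0.008 ]
 [ 0.6334 -0.1174  0.008 ]
 [ 0.4506 -0.0448  0.008 ]
 [ 0.5298  0.1582  0.008 ]]
sides [np.float64(0.2183), np.float64(0.1966), np.float64(0.218), np.float64(0.1973)]
bar [0.6727908  0.05978583 0.02      ] [ 0.62468784 -0.06159504  0.02      ] 0.1305649686900187
y bar 68.38168832486767 y plate 68.61426248695946
o [ 0.64873932 -0.0009046   0.02      ] x [ 0.93114661 -0.36464501  0.        ]
pl0 [0.71328474 0.08570128 0.008     ] [ 28.5 104.2]
pl1 [ 0.63337045 -0.11739457  0.008     ] [  28.2 -114.1]
pl2 [ 0.45061943 -0.04484393  0.008     ] [-168.5 -113.2]
pl3 [0.52976842 0.15823946 0.008     ] [-168.8  104.8]
pivot [ 0.55326633 -0.05309774  0.03      ] [-69.9 -83.4]
pivot26 [ 0.5539077  -0.05336984  0.026     ] [-69.2 -83.4]
pin [ 0.489246   -0.01335773  0.05      ] [-144.   -69.8]
stud [0.61144526 0.03428666 0.042     ] [-47.6  19.2]
f1 [0.60419992 0.06431667 0.018     ] [-65.3  44.5]
f2 [0.63876822 0.01435923 0.018     ] [-14.9  10.6]
flat len 0.06075124211115872
1.0774173
1.0855842
disc c [0.58955198 0.01786834] r 0.05096047828317409 [-62.   -4.1]
stud dist 0.027365620533671045 ang rel bar x 58.252899735113644
side pl [0.53237921 0.15573685 0.008     ] [-165.5  103.4]
side pr [0.71477548 0.08294217 0.008     ] [ 30.9 102.2]
side pb [ 0.63231527 -0.11908604  0.008     ] [  27.8 -116. ]
side pp [ 0.45215918 -0.04467756  0.008     ] [-167.1 -112.4]
side stud [0.6132451 0.0319979 0.042    ] [-45.   17.7]
side pin [ 0.48720767 -0.02041145  0.05      ] [-143.3  -77.1]
side pivot [ 0.55443597 -0.05438608  0.03      ] [-68.3 -84.2]
side barlo [ 0.62723297 -0.0611084   0.02      ] [  1.9 -63.9]
side barhi [0.67521734 0.05851229 0.02      ] [ 3. 65.]
```

```bash
cat >> h.py <<'E'
BO=np.array([0.6495,-0.0012]); BA=np.radians(-21.5)
BX=np.array([np.cos(BA),np.sin(BA)]); BY=np.array([-BX[1],BX[0]])
def b2w(a,b): return BO+BX*a/1e3+BY*b/1e3
def w2b(p): q=np.asarray(p)[:2]-BO; return np.round([q@BX*1e3,q@BY*1e3],1)
def st():
    s=arm.observe(); M=R.from_rotvec(s['ee_rot']).as_matrix(); yaw=np.degrees(np.arctan2(M[1,2],M[0,2]))
    F=np.array(s['force']); print('t',round(s['clock'],2),'pos',np.round(s['position'],4),'bar',w2b(s['position']),'jaw-yaw',round(yaw,1),'rel bar',round(yaw+21.5,1),'F bar xyz',np.round([F[:2]@BX,F[:2]@BY,F[2]],2),'w',round(s['width'],3),'tiltdown',np.round(M[:,0],3))
    return s,M,yaw
def to(x,y,z,jaw=None):
    s,M,yaw=st(); d=M.T@(np.array([x,y,z])-s['position']); print('shift',np.round(d,4), 'turn', None if jaw is None else round(np.radians(yaw-jaw),3))
    print('tool axes in bar mm: y',np.round([M[:2,1]@BX,M[:2,1]@BY],3),'z',np.round([M[:2,2]@BX,M[:2,2]@BY],3),'joints',np.round(s['joints'],2))
E
python3 - <<'E'
from h import *
to(.612,.033,.226,35.5)
print(b2w(-46.5,18.5))
d=load('top0')
for n,p in dict(bottle=(127,268),vial=(470,225),beaker=(480,285)).items(): print(n,atz(d,*p,0))
E
```

```text
t 0.1 pos [0.1659 0.6021 0.226 ] bar [-671.1  384.1] jaw-yaw 74.6 rel bar 96.1 F bar xyz [ 0.04 -0.57 -0.79] w 1.001 tiltdown [-0.    -0.001 -1.   ]
shift [ 0.0007 -0.5812 -0.4302] turn 0.682
tool axes in bar mm: y [-0.994 -0.106] z [-0.106  0.994] joints [-1.4   0.44  0.02  1.57 -0.01  1.13 -0.08]
[0.61301586 0.03305503]
bottle [0.53904515 0.39180648 0.        ]
vial [ 0.62348674 -0.33266562  0.        ]
beaker [ 0.49441718 -0.34558015  0.        ]
```

Call:
{"name": "move_arm", "arguments": {"steps": "0 -0.5812 -0.4302 0.68 140;0 -0.5812 -0.4302 0.68 140;0 -0.5812 -0.4302 0.68 140;0 -0.5812 -0.4302 0.68 140;0 -0.5812 -0.4302 0.68 140;0 -0.5812 -0.4302 0.68 140;0 -0.5812 -0.4302 0.68 140;0 -0.5812 -0.4302 0.68 140;0 -0.5812 -0.4302 0.68 140;0 -0.5812 -0.4302 0.68 140", "squeeze": 12}}

```text
clock: 0.93
position: [0.4237, 0.2727, 0.2267]
ee_rot: [-0.487, 1.515, 0.487]
force: [1.1, 0.6, -0.5]
width: 0.454
```

```bash
python3 -c "
from h import *
to(.613,.033,.15,35.5)"
```

```text
t 0.93 pos [0.4237 0.2727 0.2267] bar [-310.5  172.1] jaw-yaw 35.6 rel bar 57.1 F bar xyz [ 0.85  0.98 -0.46] w 0.454 tiltdown [-0.  0. -1.]
shift [ 0.0766 -0.3051  0.0141] turn 0.003
tool axes in bar mm: y [-0.84   0.542] z [0.542 0.84 ] joints [-0.94  0.24  0.32  1.88 -0.09  1.04  0.04]
```

Call:
{"name": "move_arm", "arguments": {"steps": "0 -0.305 0.014 0 140;0 -0.305 0.014 0 140;0 -0.305 0.014 0 140;0 -0.305 0.014 0 140;0 -0.305 0.014 0 140;0 -0.305 0.014 0 140;0 -0.305 0.014 0 140;0 -0.305 0.014 0 140;0 -0.305 0.014 0 140;0 -0.305 0.014 0 140"}}

```text
clock: 1.77
position: [0.6119, 0.0341, 0.2261]
ee_rot: [-0.485, 1.517, 0.486]
force: [-0.2, 0.3, -0.1]
width: 0.452
```

```bash
python3 -c "
from h import *
to(.6125,.033,.06,35.5)
d=save('top','t1'); crop(d,'t1c',235,180,375,310,5)
d=save('side','s1'); crop(d,'s1c',220,120,370,320,4)"
```

```text
t 1.77 pos [0.6119 0.0341 0.2261] bar [-47.9  19.1] jaw-yaw 35.5 rel bar 57.0 F bar xyz [-0.33  0.19 -0.08] w 0.452 tiltdown [-0.001 -0.    -1.   ]
shift [ 0.1661 -0.0013 -0.    ] turn 0.0
tool axes in bar mm: y [-0.839  0.544] z [0.544 0.839] joints [-0.44  0.43  0.43  1.63 -0.2   1.12  0.66]
```

View pics/s1c.png

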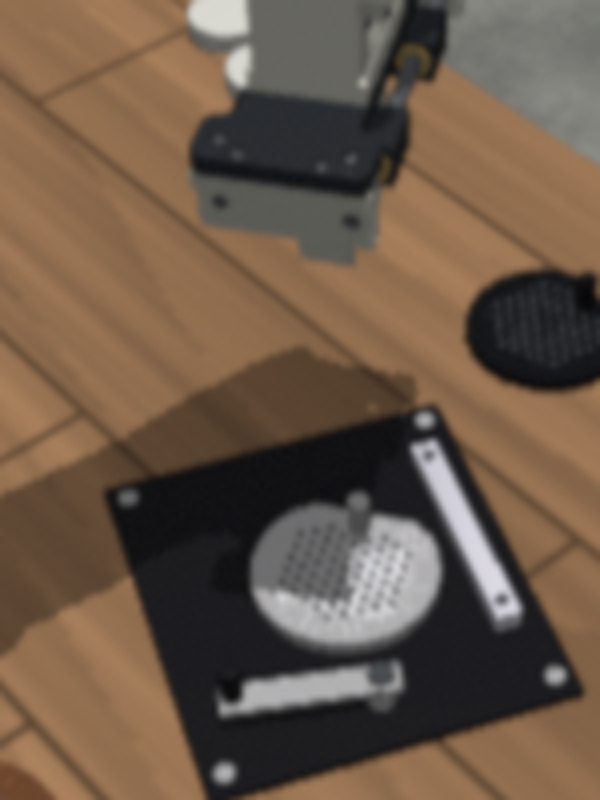

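Call:
{"name": "move_arm", "arguments": {"steps": "0.04 -0.001 0 0 140;0.08 -0.001 0 0 140;0.12 -0.001 0 0 140;0.15 -0.001 0 0 140;0.172 -0.001 0 0 140;0.172 -0.001 0 0 140;0.172 -0.001 0 0 140"}}

```text
clock: 2.45
position: [0.6115, 0.0356, 0.0544]
ee_rot: [-0.488, 1.517, 0.49]
force: [0.7, 0.5, 0.9]
width: 0.454
```

```bash
python3 -c "
from h import *
to(.6125,.033,.024,35.5)
d=save('top','t2'); crop(d,'t2c',235,180,375,310,5)
d=save('side','s2'); crop(d,'s2c',240,185,370,320,5)"
```

```text
t 2.45 pos [0.6115 0.0356 0.0544] bar [-48.8  20.3] jaw-yaw 35.7 rel bar 57.2 F bar xyz [0.5  0.77 0.91] w 0.454 tiltdown [-0.002  0.    -1.   ]
shift [ 0.0304 -0.0027 -0.0007] turn 0.004
tool axes in bar mm: y [-0.841  0.541] z [0.541 0.841] joints [-0.39  0.62  0.36  1.8  -0.29  0.78  0.74]
```

View pics/s2c.png

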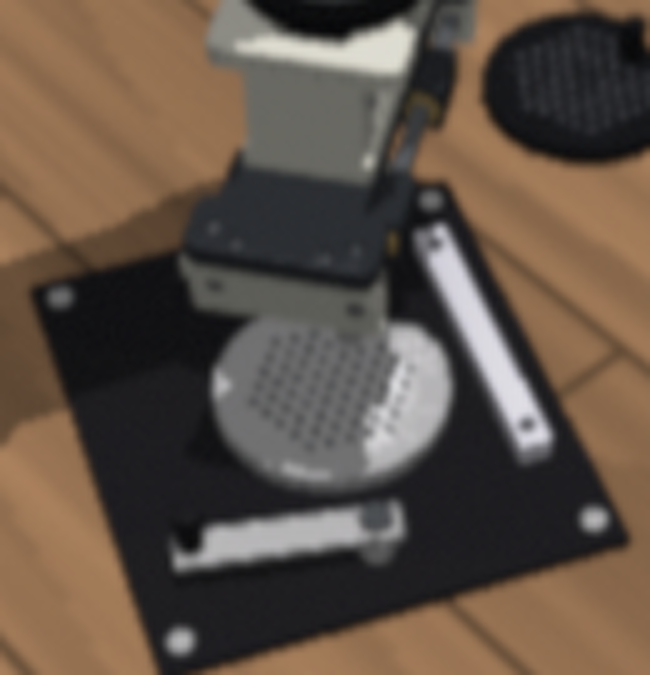

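View pics/t2c.png

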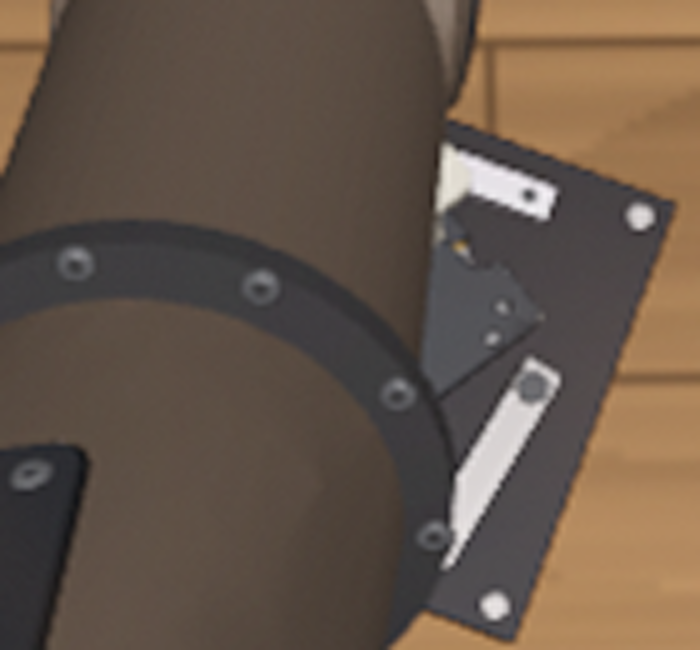

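Call:
{"name": "move_arm", "arguments": {"steps": "0.015 -0.003 -0.001 0 140;0.029 -0.003 -0.001 0 140;0.029 -0.003 -0.001 0 140;0.029 -0.003 -0.001 0 140"}}

```text
clock: 2.88
position: [0.6142, 0.0314, 0.0271]
ee_rot: [-0.487, 1.514, 0.487]
force: [0.0, 0.3, 0.3]
width: 0.453
```

```bash
python3 -c "
from h import *
to(.6125,.033,.024,35.5)
d=save('side','s3'); crop(d,'s3c',240,185,370,320,5)"
```

```text
t 2.88 pos [0.6142 0.0314 0.0271] bar [-44.8  17.4] jaw-yaw 35.7 rel bar 57.2 F bar xyz [-0.07  0.26  0.25] w 0.453 tiltdown [ 0.001  0.    -1.   ]
shift [ 0.0031  0.0023 -0.0004] turn 0.003
tool axes in bar mm: y [-0.84   0.542] z [0.542 0.84 ] joints [-0.37  0.66  0.34  1.81 -0.31  0.73  0.76]
```

View pics/s3c.png

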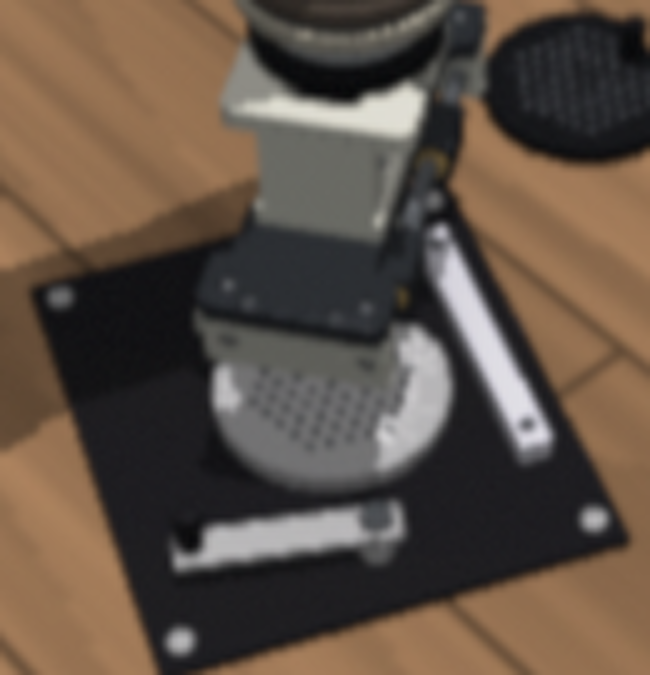

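Call:
{"name": "move_arm", "arguments": {"steps": "0.002 0.001 0 0 255;0.002 0.001 0 0 255;0.002 0.001 0 0 255;0.002 0.001 0 0 255;0.002 0.001 0 0 255;0.002 0.001 0 0 255;0.002 0.001 0 0 255", "squeeze": 12}}

```text
clock: 3.52
position: [0.6132, 0.0318, 0.024]
ee_rot: [-0.487, 1.515, 0.487]
force: [-0.5, 0.8, 2.7]
width: 0.12
```

```bash
python3 -c "
from h import *
to(.6125,.033,.024,35.5)
"
```

```text
t 3.52 pos [0.6132 0.0318 0.024 ] bar [-45.9  17.4] jaw-yaw 35.6 rel bar 57.1 F bar xyz [-0.77  0.51  2.7 ] w 0.12 tiltdown [ 0.  0. -1.]
shift [-0.      0.0013  0.0001] turn 0.002
tool axes in bar mm: y [-0.84   0.543] z [0.543 0.84 ] joints [-0.37  0.66  0.34  1.81 -0.31  0.72  0.76]
```

Call:
{"name": "move_arm", "arguments": {"steps": "0 -0.0025 -0.0002 0.08 255;0 -0.005 -0.0005 0.16 255;0 -0.0075 -0.0009 0.25 255;0 -0.010 -0.0012 0.34 255;0 -0.0125 -0.0015 0.42 255;0 -0.015 -0.0018 0.50 255"}}

```text
clock: 4.02
position: [0.6202, 0.0188, 0.0239]
ee_rot: [-0.092, 1.569, 0.093]
force: [-0.7, 0.1, 3.4]
width: 0.121
```

```bash
python3 -c "
from h import *
to(*b2w(-25,0),.024,-21.5)
d=save('side','s4'); crop(d,'s4c',240,185,370,320,5)"
```

```text
t 4.02 pos [0.6202 0.0188 0.0239] bar [-34.6   7.9] jaw-yaw 6.8 rel bar 28.3 F bar xyz [-0.73 -0.15  3.41] w 0.121 tiltdown [-0.     0.001 -1.   ]
shift [-0.0001 -0.0115  0.0047] turn 0.493
tool axes in bar mm: y [-0.474  0.881] z [0.881 0.474] joints [-0.43  0.69  0.47  1.8  -0.44  0.75  0.4 ]
```

View pics/s4c.png

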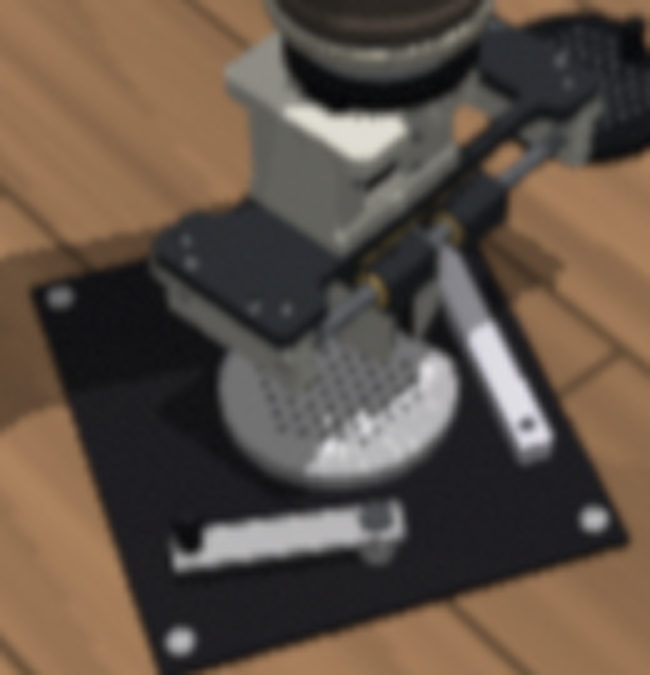

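Call:
{"name": "move_arm", "arguments": {"steps": "0 -0.002 0.001 0.08 255;0 -0.004 0.0016 0.16 255;0 -0.006 0.0024 0.25 255;0 -0.008 0.0032 0.34 255;0 -0.010 0.004 0.42 255;0 -0.0115 0.0047 0.49 255"}}

```text
clock: 4.57
position: [0.6259, 0.008, 0.0239]
ee_rot: [0.291, 1.552, -0.29]
force: [-3.5, 1.3, 5.9]
width: 0.123
```

```bash
python3 -c "
from h import *
to(*b2w(-25,0),.024,-21.5)
d=save('side','s5'); crop(d,'s5c',240,185,370,320,5)
d=save('top','t5')"
```

```text
t 4.57 pos [0.6259 0.008  0.0239] bar [-25.3  -0.1] jaw-yaw -21.2 rel bar 0.3 F bar xyz [-3.71 -0.08  5.85] w 0.123 tiltdown [-0.001  0.001 -1.   ]
shift [-0.0001  0.0001  0.0003] turn 0.005
tool axes in bar mm: y [-0.005  1.   ] z [1.    0.005] joints [-0.49  0.73  0.61  1.8  -0.56  0.8   0.03]
```

View pics/s5c.png

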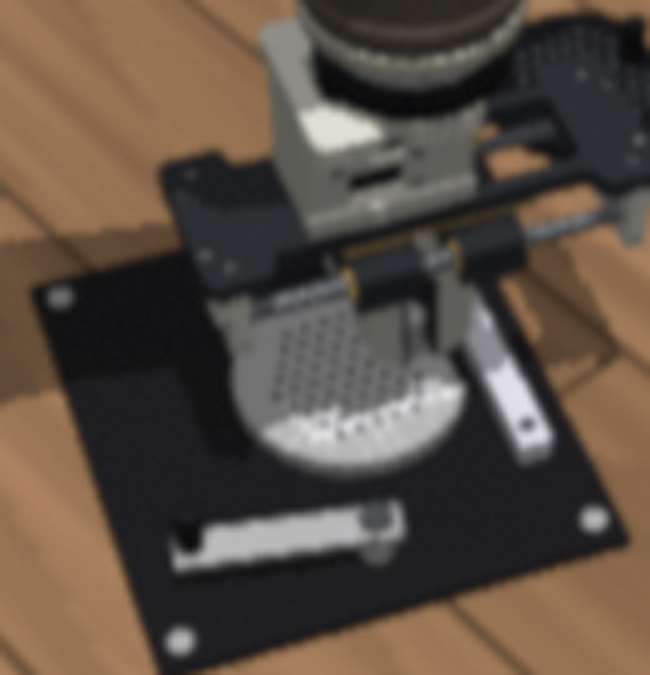

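View pics/t5.png

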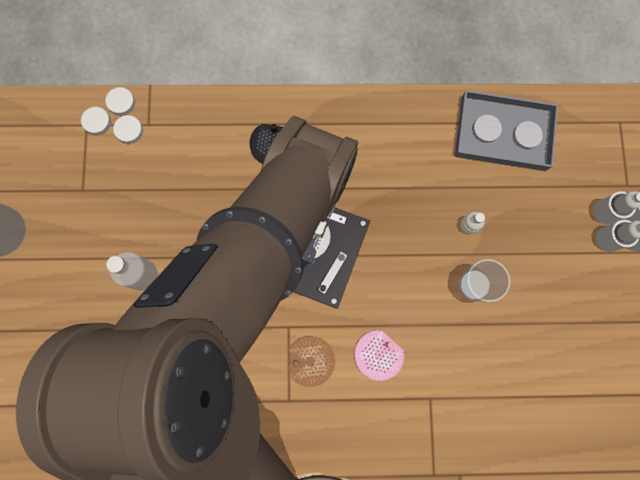

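Call:
{"name": "move_arm", "arguments": {"steps": "-0.0005 0 0.001 0 255;-0.0005 0 0.002 0 255;-0.0005 0 0.003 0 255;-0.0005 0 0.004 0 255;-0.0005 0 0.005 0 255;-0.0005 0 0.006 0 255"}}

```text
clock: 5.17
position: [0.632, 0.0056, 0.024]
ee_rot: [0.289, 1.552, -0.289]
force: [-1.7, 0.4, -2.2]
width: 0.126
```

```bash
python3 -c "
from h import *
to(*b2w(-12,0),.024,-21.5)
d=save('side','s6'); crop(d,'s6c',270,215,370,300,8)
"
```

```text
t 5.17 pos [0.632  0.0056 0.024 ] bar [-18.7  -0.1] jaw-yaw -21.1 rel bar 0.4 F bar xyz [-1.72 -0.24 -2.23] w 0.126 tiltdown [-0. -0. -1.]
shift [-0.      0.      0.0067] turn 0.007
tool axes in bar mm: y [-0.007  1.   ] z [1.    0.007] joints [-0.48  0.74  0.61  1.78 -0.56  0.8   0.04]
```

View pics/s6c.png

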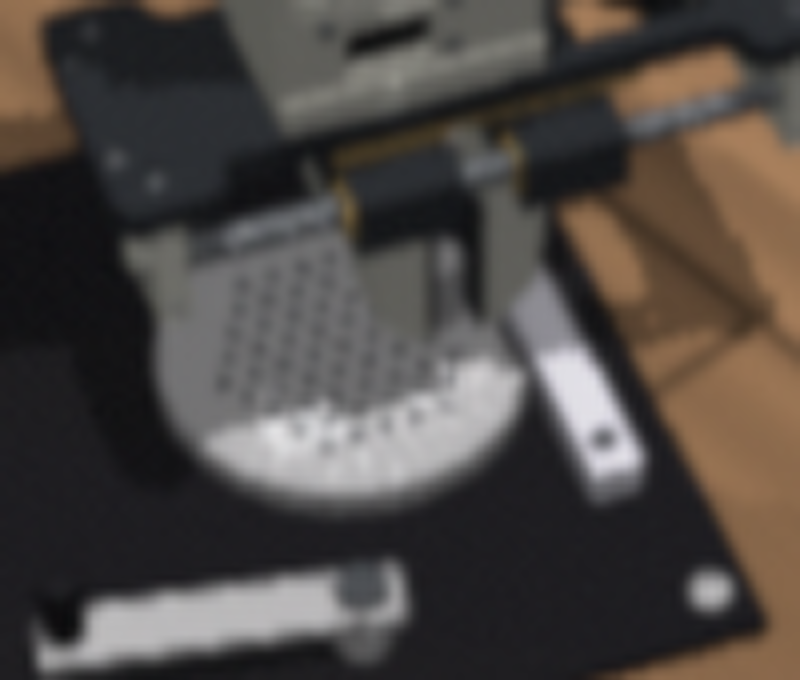

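Call:
{"name": "move_arm", "arguments": {"steps": "0.0001 0 0.0005 0 255;0.0002 0 0.001 0 255;0.0002 0 0.0015 0 255;0.0002 0 0.002 0 255"}}

```text
clock: 5.55
position: [0.6339, 0.0048, 0.024]
ee_rot: [0.289, 1.551, -0.289]
force: [-1.6, 0.4, -1.6]
width: 0.122
```

```bash
python3 -c "
from h import *
st()
"
```

```text
t 5.55 pos [0.6339 0.0048 0.024 ] bar [-16.7  -0.1] jaw-yaw -21.1 rel bar 0.4 F bar xyz [-1.67 -0.22 -1.6 ] w 0.122 tiltdown [ 0. -0. -1.]
```

Call:
{"name": "move_arm", "arguments": {"steps": "0 0 0.0005 0 255;0 0 0.001 0 255;0 0 0.0015 0 255;0 0 0.002 0 255"}}

```text
clock: 5.88
position: [0.6358, 0.0042, 0.024]
ee_rot: [0.289, 1.551, -0.289]
force: [-2.0, 0.5, -1.7]
width: 0.126
```

```bash
python3 -c "
from h import *
to(*b2w(-12,0),.024,-21.5)
d=save('side','s7'); crop(d,'s7c',270,215,370,300,8)
"
```

```text
t 5.88 pos [0.6358 0.0042 0.024 ] bar [-14.7  -0. ] jaw-yaw -21.1 rel bar 0.4 F bar xyz [-2.04 -0.22 -1.74] w 0.126 tiltdown [ 0. -0. -1.]
shift [-0.      0.      0.0027] turn 0.007
tool axes in bar mm: y [-0.007  1.   ] z [1.    0.007] joints [-0.48  0.74  0.61  1.77 -0.56  0.81  0.04]
```

View pics/s7c.png

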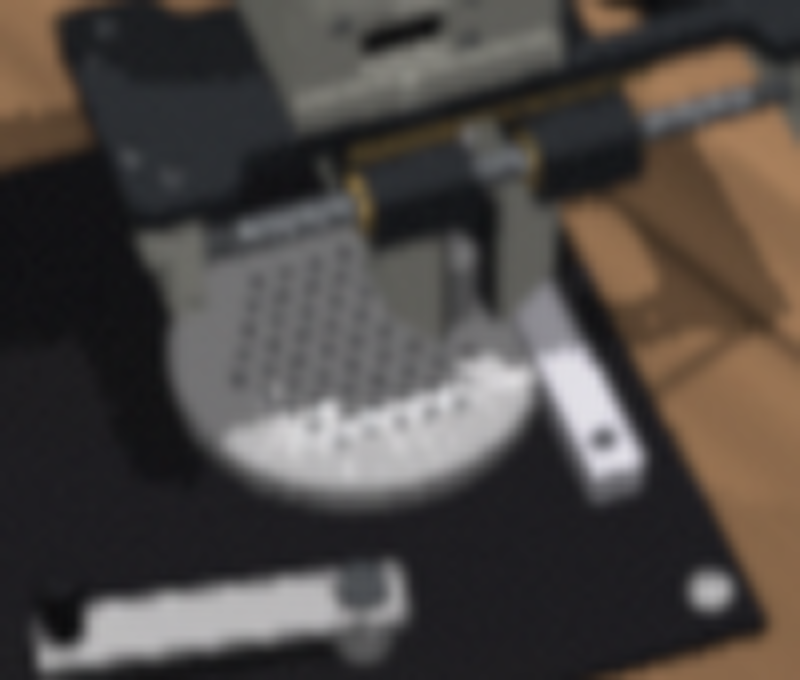

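Call:
{"name": "move_arm", "arguments": {"steps": "0.0001 0 0.0004 0 255;0.0001 0 0.0008 0 255;0.0001 0 0.0012 0 255"}}

```text
clock: 6.18
position: [0.6364, 0.0039, 0.0239]
ee_rot: [0.289, 1.552, -0.289]
force: [-4.6, 1.8, 2.0]
width: 0.125
```

```bash
python3 -c "
from h import *
st()
"
```

```text
t 6.18 pos [0.6364 0.0039 0.0239] bar [-14.1  -0.1] jaw-yaw -21.1 rel bar 0.4 F bar xyz [-4.98  0.03  2.01] w 0.125 tiltdown [-0.001  0.    -1.   ]
```

Call:
{"name": "move_arm", "arguments": {"steps": "0 0 0.0003 0 255;0 0 0.0006 0 255;0 0 0.0009 0 255"}}

```text
clock: 6.43
position: [0.6367, 0.0039, 0.0239]
ee_rot: [0.289, 1.553, -0.288]
force: [-6.9, 2.4, 4.3]
width: 0.124
```

```bash
python3 -c "
from h import *
st()
"
```

```text
t 6.43 pos [0.6367 0.0039 0.0239] bar [-13.8   0.1] jaw-yaw -21.1 rel bar 0.4 F bar xyz [-7.33 -0.33  4.32] w 0.124 tiltdown [-0.002  0.001 -1.   ]
```

```bash
python3 -c "
from h import *
st()
d=save('side','s8'); crop(d,'s8c',310,225,370,285,12)
"
```

```text
t 6.43 pos [0.6367 0.0039 0.0239] bar [-13.8   0.1] jaw-yaw -21.1 rel bar 0.4 F bar xyz [-7.33 -0.33  4.32] w 0.124 tiltdown [-0.002  0.001 -1.   ]
```

View pics/s8c.png

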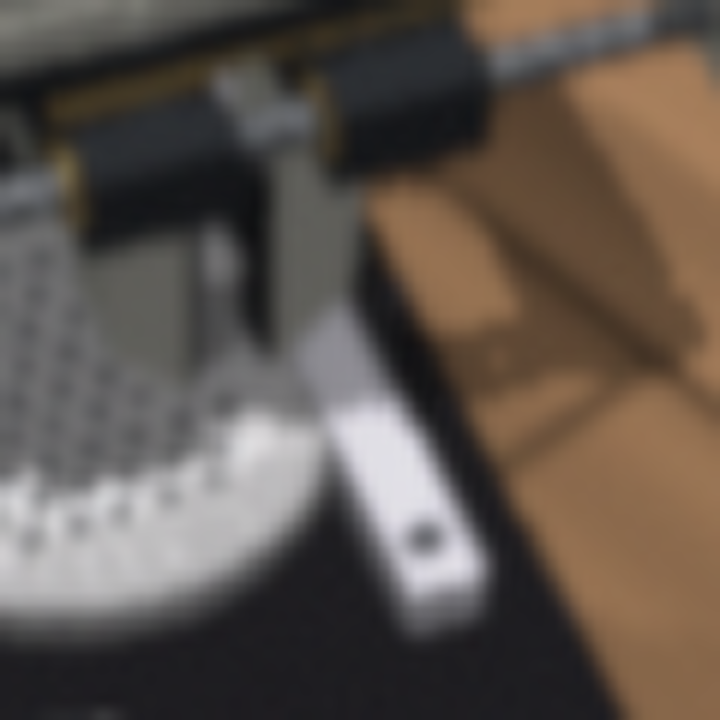

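Call:
{"name": "move_arm", "arguments": {"steps": "-0.0001 0 0.0001 0 255;-0.0002 0 0.0002 0 255;-0.0003 0 0.0003 0 255;-0.0003 0 0.0003 0 255", "squeeze": 8}}

```text
clock: 6.82
position: [0.637, 0.004, 0.024]
ee_rot: [0.289, 1.553, -0.288]
force: [-5.5, 1.8, 0.1]
width: 0.125
```

```bash
python3 -c "
from h import *
st()
"
```

```text
t 6.82 pos [0.637 0.004 0.024] bar [-13.5   0.2] jaw-yaw -21.1 rel bar 0.4 F bar xyz [-5.78 -0.39  0.13] w 0.125 tiltdown [-0.002  0.001 -1.   ]
```

Call:
{"name": "move_arm", "arguments": {"steps": "0 0 0.0002 0 255;0 0 0.0004 0 255;0 0 0.0006 0 255;0 0 0.0006 0 255"}}

```text
clock: 7.15
position: [0.6376, 0.0041, 0.024]
ee_rot: [0.289, 1.554, -0.288]
force: [-5.4, 3.3, 1.1]
width: 0.124
```

```bash
python3 -c "
from h import *
st()
"
```

```text
t 7.15 pos [0.6376 0.0041 0.024 ] bar [-13.    0.5] jaw-yaw -21.1 rel bar 0.4 F bar xyz [-6.19  1.08  1.09] w 0.124 tiltdown [-0.002  0.001 -1.   ]
```

Call:
{"name": "move_arm", "arguments": {"steps": "0 0 0.0002 0 255;0 0 0.0004 0 255;0 0 0.0006 0 255;0 0 0.0006 0 255"}}

```text
clock: 7.48
position: [0.638, 0.0041, 0.024]
ee_rot: [0.289, 1.554, -0.287]
force: [-4.8, 3.5, 1.4]
width: 0.131
```

```bash
python3 -c "
from h import *
st()
"
```

```text
t 7.48 pos [0.638  0.0041 0.024 ] bar [-12.6   0.7] jaw-yaw -21.1 rel bar 0.4 F bar xyz [-5.72  1.49  1.39] w 0.131 tiltdown [-0.002  0.002 -1.   ]
```

Call:
{"name": "move_arm", "arguments": {"steps": "0 0 0.0002 0 255;0 0 0.0004 0 255;0 0 0.0006 0 255;0 0 0.0006 0 255"}}

```text
clock: 7.82
position: [0.638, 0.0041, 0.0239]
ee_rot: [0.29, 1.555, -0.287]
force: [-7.5, 4.3, 2.1]
width: 0.126
```

```bash
python3 -c "
from h import *
st()
"
```

```text
t 7.82 pos [0.638  0.0041 0.0239] bar [-12.7   0.7] jaw-yaw -21.0 rel bar 0.5 F bar xyz [-8.55  1.3   2.13] w 0.126 tiltdown [-0.003  0.002 -1.   ]
```

Call:
{"name": "move_arm", "arguments": {"steps": "-0.0001 0 0.0002 0 255;-0.0001 0 0.0004 0 255;-0.0001 0 0.0006 0 255;-0.0001 0 0.0006 0 255;-0.0001 0 0.0006 0 255"}}

```text
clock: 8.23
position: [0.638, 0.0041, 0.0239]
ee_rot: [0.29, 1.556, -0.287]
force: [-9.1, 5.8, 3.7]
width: 0.129
```

```bash
python3 -c "
from h import *
st()
"
```

```text
t 8.23 pos [0.638  0.0041 0.0239] bar [-12.6   0.8] jaw-yaw -21.0 rel bar 0.5 F bar xyz [-10.58   2.07   3.7 ] w 0.129 tiltdown [-0.004  0.003 -1.   ]
```

Call:
{"name": "move_arm", "arguments": {"steps": "-0.0002 0.0002 0.0002 0 255;-0.0002 0.0002 0.0003 0 255;-0.0002 0.0002 0.0003 0 255;-0.0002 0.0002 0.0003 0 255;-0.0002 0.0002 0.0003 0 255;-0.0002 0.0002 0.0003 0 255;-0.0002 0.0002 0.0003 0 255;-0.0002 0.0002 0.0003 0 255"}}

```text
clock: 8.9
position: [0.638, 0.0041, 0.0239]
ee_rot: [0.289, 1.557, -0.287]
force: [-10.5, 5.6, 3.7]
width: 0.124
```

```bash
python3 -c "
from h import *
st()
d=save('side','s9'); crop(d,'s9c',310,225,370,285,12)
"
```

```text
t 8.9 pos [0.638  0.0041 0.0239] bar [-12.6   0.8] jaw-yaw -21.0 rel bar 0.5 F bar xyz [-11.8    1.32   3.72] w 0.124 tiltdown [-0.005  0.002 -1.   ]
```

View pics/s9c.png

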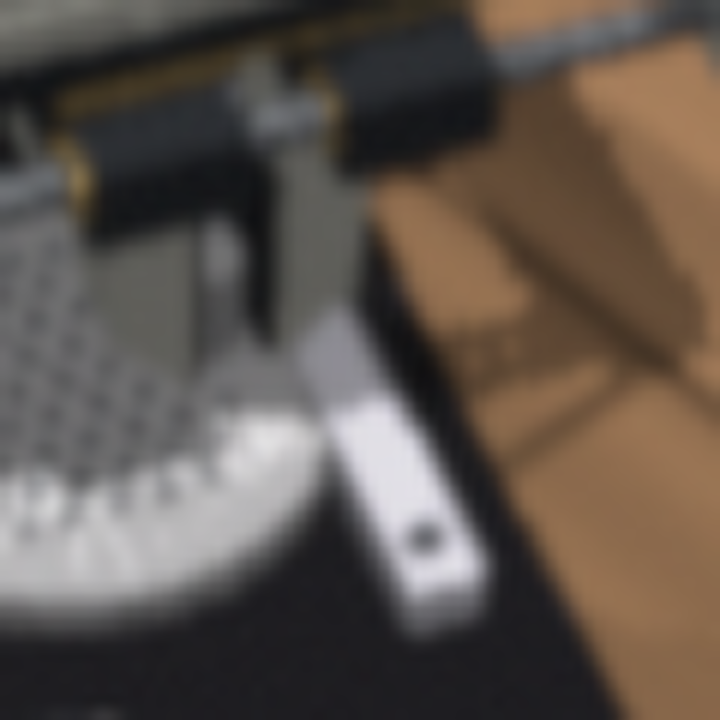

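Call:
{"name": "move_arm", "arguments": {"steps": "0 0 0 0 255;0 0 0 0 255;0 0 0 0 255;0 0 -0.0004 0 255;0 0 -0.0008 0 255;0 0 -0.0011 0 255;0 0 -0.0011 0 255"}}

```text
clock: 9.53
position: [0.638, 0.0041, 0.024]
ee_rot: [0.289, 1.555, -0.288]
force: [-5.9, 3.9, 0.5]
width: 0.121
```

```bash
python3 -c "
from h import *
st()
"
```

```text
t 9.53 pos [0.638  0.0041 0.024 ] bar [-12.7   0.7] jaw-yaw -21.0 rel bar 0.5 F bar xyz [-6.87  1.47  0.48] w 0.121 tiltdown [-0.003  0.002 -1.   ]
```

Now release (jaws to ~37 mm) and lift off. Then I'll look from above once the arm is clear.

Call:
{"name": "move_arm", "arguments": {"steps": "0 0 0 0 150;0 0 0 0 150;0 0 0 0 150;0 0 0 0 150;-0.02 0 0 0 150;-0.05 0 0 0 150;-0.08 0 0 0 150;-0.12 0 0 0 150;-0.12 0 0 0 150"}}

```text
clock: 10.28
position: [0.6438, 0.0014, 0.1521]
ee_rot: [0.291, 1.54, -0.288]
force: [1.7, -1.1, 0.7]
width: 0.41
```

```bash
python3 -c "
from h import *
st()
d=save('side','s10'); crop(d,'s10c',240,185,370,320,5)
"
```

```text
t 10.28 pos [0.6438 0.0014 0.1521] bar [-6.3  0.4] jaw-yaw -21.1 rel bar 0.4 F bar xyz [ 1.96 -0.46  0.66] w 0.41 tiltdown [ 0.011 -0.    -1.   ]
```

View pics/s10c.png

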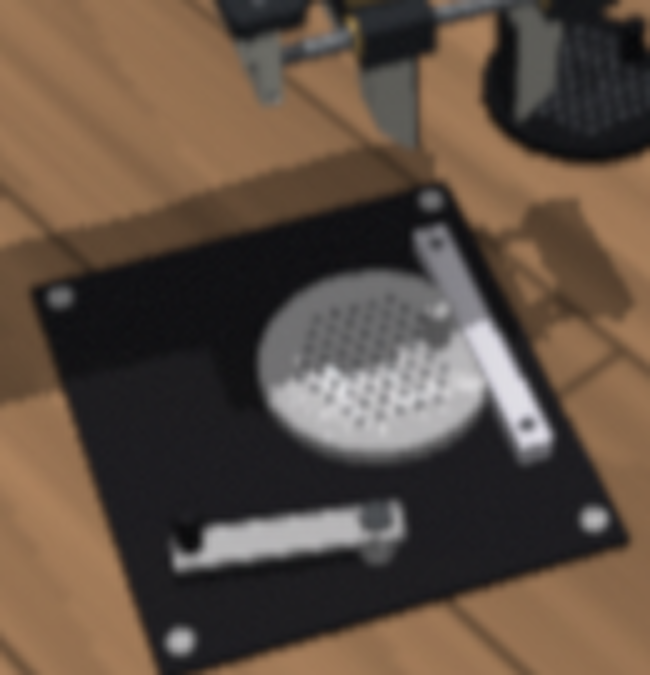

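Call:
{"name": "move_arm", "arguments": {"steps": "-0.03 0.02 -0.03 0 150;-0.1 0.21 -0.28 0 150;-0.1 0.21 -0.28 0 150;-0.1 0.21 -0.28 0 150;-0.1 0.21 -0.28 0 150;-0.1 0.21 -0.28 0 150;-0.1 0.21 -0.28 0 150;-0.1 0.21 -0.28 0 150;-0.1 0.21 -0.28 0 150;-0.1 0.21 -0.28 0 150"}}

```text
clock: 11.17
position: [0.4497, 0.3076, 0.2446]
ee_rot: [0.283, 1.554, -0.278]
force: [1.2, 0.6, -0.4]
width: 0.411
```

```bash
python3 -c "
from h import *
st()
d=save('top','t11'); crop(d,'t11c',235,180,375,310,5); crop(d,'t11d',275,185,355,245,10); save('side','s11')
"
```

```text
t 11.17 pos [0.4497 0.3076 0.2446] bar [-299.   214.1] jaw-yaw -20.5 rel bar 1.0 F bar xyz [ 0.86  1.01 -0.42] w 0.411 tiltdown [-0.001  0.003 -1.   ]
```

View pics/t11d.png

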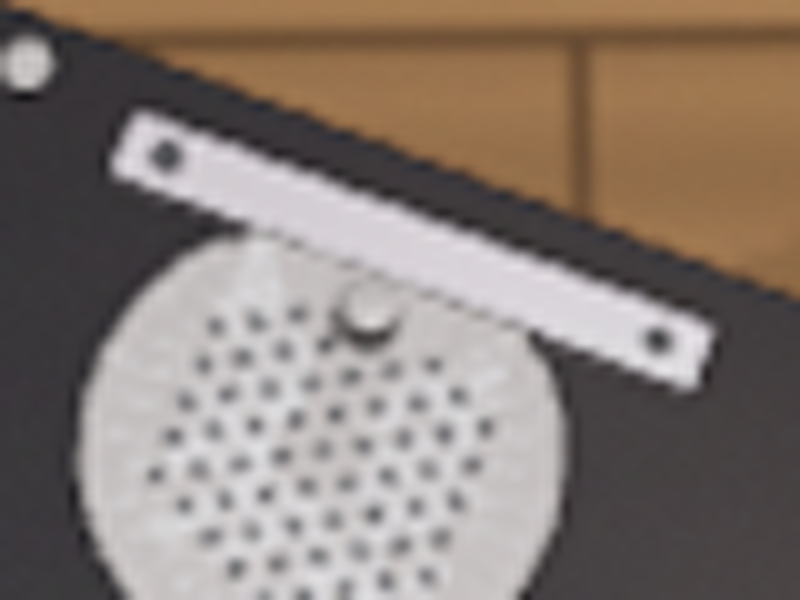

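View pics/t11c.png

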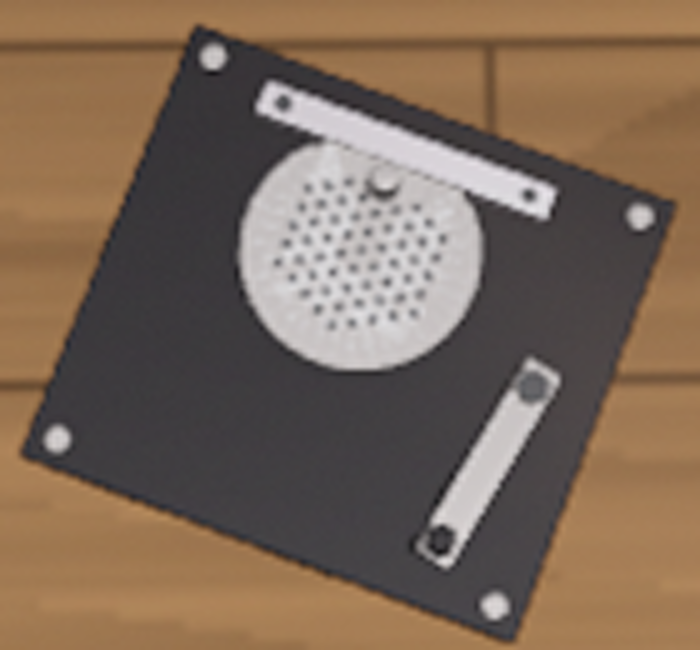

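The flat lies along the bar: an even thin seam from (270,235) to (530,335) in the crop, its middle (400,285) against the bar's middle (403,282). Now I'll measure the clip pin more closely.

```bash
python3 -c "
from h import *
d=load('top0'); d=load('t11'); crop(d,'t11p',310,245,350,305,10)
d=load('s11'); crop(d,'s11p',265,275,325,315,12)
"
```

```text
(no output)
```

View pics/t11p.png

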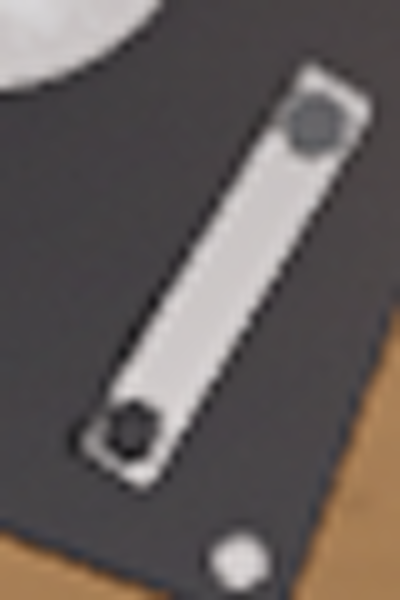

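View pics/s11p.png

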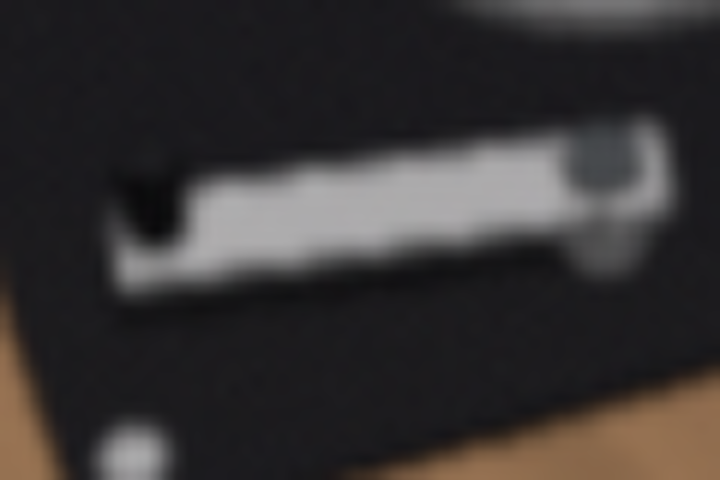

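```bash
python3 -c "
from h import *
d=load('t11'); P=lambda x,y,z: atz(d,310+(x-4.5)/10,245+(y-4.5)/10,z)
a=[w2b(P(*q,.026)) for q in((305,65),(372,112),(150,490),(83,445))]; print(a)
ax=(a[2]+a[3])/2-(a[0]+a[1])/2; print('len',np.linalg.norm(ax),'ang',np.arctan2(ax[1],-ax[0]))
print('pivot',w2b(P(313,125,.03)),'pin',w2b(P(132,428,.045)))
f=[w2b(P(*q,.018)) for q in ()]
Q=lambda x,y,z: atz(load('s11'),265+(x-5.5)/12,275+(y-5.5)/12,z)
print('side pin base',w2b(Q(155,225,.026)))
P2=lambda x,y,z: atz(d,275+(x-4.5)/10,185+(y-4.5)/10,z)
print('stud',w2b(P2(370,303,.042)),'flat ends',w2b(P2(265,235,.018)),w2b(P2(532,335,.018)),'bar ends',w2b(P2(112,172,.02)),w2b(P2(695,388,.02)))
to(*(b2w(-143,-72)),.10,-21.5)
"
```

```text
[array([-59.8, -77.4]), array([-64.1, -93.6]), array([-153.2,  -78.2]), array([-149.5,  -62.3])]
len 90.6913584637478 ang 0.16895542055989074
pivot [-71.6 -83.2] pin [-144.7  -70.5]
side pin base [-142.8  -69.5]
stud [-12.9   3.4] flat ends [-1.5 31.1] [ -1.6 -28.9] bar ends [-0.8 65.8] [ -0.6 -64.8]
t 11.27 pos [0.4529 0.3012 0.2441] bar [-293.7  209.3] jaw-yaw -20.9 rel bar 0.6 F bar xyz [ 1.   -0.61  0.57] w 0.414 tiltdown [-0.  0. -1.]
shift [ 0.1441 -0.283   0.1476] turn 0.011
tool axes in bar mm: y [-0.011  1.   ] z [1.    0.011] joints [-1.28  0.34  0.8   1.79 -0.27  1.12 -0.75]
```

Call:
{"name": "move_arm", "arguments": {"steps": "0 -0.282 0.146 0 150;0 -0.282 0.146 0 150;0 -0.282 0.146 0 150;0 -0.282 0.146 0 150;0 -0.282 0.146 0 150;0 -0.282 0.146 0 150;0.04 -0.282 0.146 0 150;0.1 -0.282 0.146 0 150;0.16 -0.282 0.146 0 150;0.16 -0.282 0.146 0 150", "squeeze": 5}}

```text
clock: 12.1
position: [0.4882, -0.0168, 0.1009]
ee_rot: [0.292, 1.549, -0.293]
force: [1.1, 1.8, -0.9]
width: 0.411
```

```bash
python3 -c "
from h import *
to(*(b2w(-144.5,-71)),.032,-21.5)
d=save('side','s12'); crop(d,'s12c',230,185,370,325,5)
"
```

```text
t 12.1 pos [ 0.4882 -0.0168  0.1009] bar [-144.3  -73.6] jaw-yaw -21.4 rel bar 0.1 F bar xyz [ 0.36  2.05 -0.87] w 0.411 tiltdown [ 0.002 -0.001 -1.   ]
shift [ 0.0689  0.0027 -0.0003] turn 0.002
tool axes in bar mm: y [-0.002  1.   ] z [1.    0.002] joints [-0.65  0.45  0.77  2.09 -0.45  0.77  0.04]
```

View pics/s12c.png

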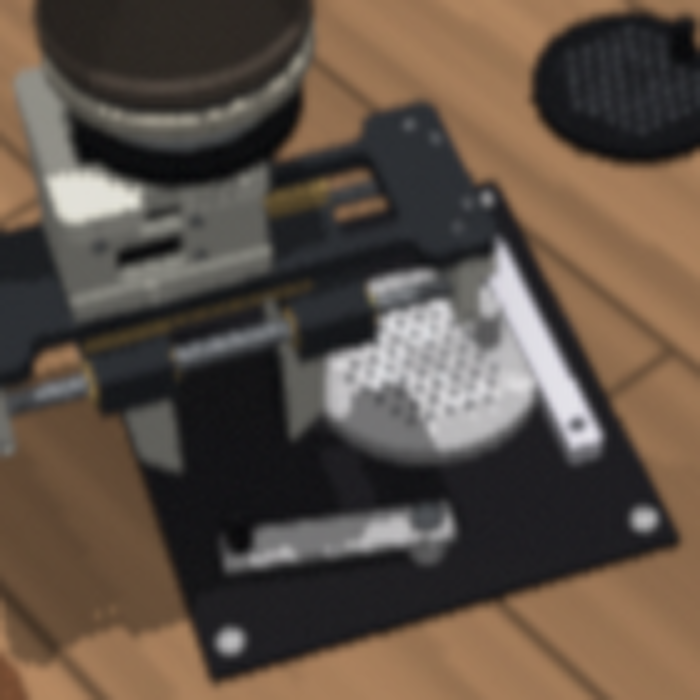

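Call:
{"name": "move_arm", "arguments": {"steps": "0.03 0 0 0 150;0.05 0 0 0 150;0.06 0 0 0 150;0.068 0 0 0 150;0.068 0 0 0 150;0.068 0 0 0 150"}}

```text
clock: 12.65
position: [0.4887, -0.0135, 0.0351]
ee_rot: [0.289, 1.551, -0.289]
force: [-0.7, 0.3, -0.8]
width: 0.412
```

```bash
python3 -c "
from h import *
to(*(b2w(-144.5,-71)),.032,-21.5)
d=save('side','s13'); crop(d,'s13c',230,185,370,325,5)
"
```

```text
t 12.65 pos [ 0.4887 -0.0135  0.0351] bar [-145.1  -70.4] jaw-yaw -21.1 rel bar 0.4 F bar xyz [-0.73  0.03 -0.76] w 0.412 tiltdown [ 0.001  0.    -1.   ]
shift [ 0.0031 -0.0006  0.0006] turn 0.007
tool axes in bar mm: y [-0.007  1.   ] z [1.    0.007] joints [-0.56  0.56  0.66  2.14 -0.58  0.63  0.14]
```

View pics/s13c.png

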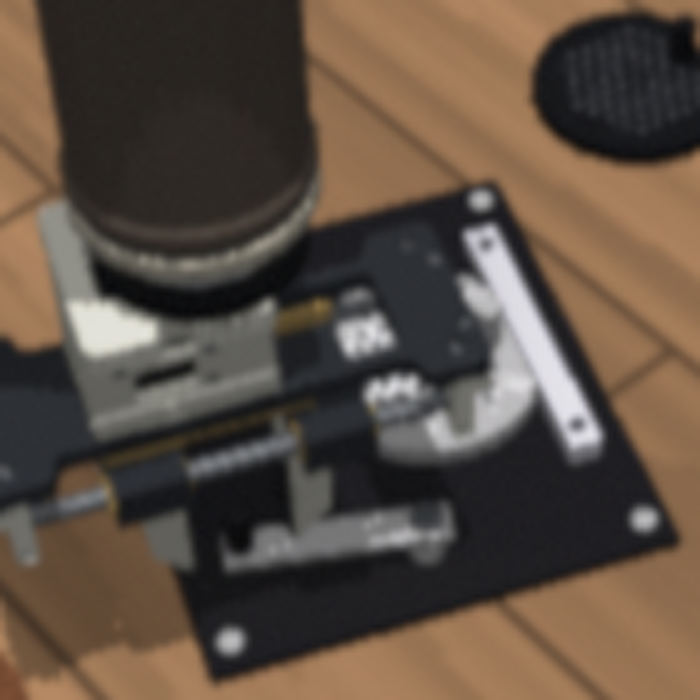

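Call:
{"name": "move_arm", "arguments": {"steps": "0.003 0 0 0 255;0.003 0 0 0 255;0.003 0 0 0 255;0.003 0 0 0 255;0.003 0 0 0 255;0.003 0 0 0 255;0.003 0 0 0 255;0.003 0 0 0 255", "squeeze": 5}}

```text
clock: 13.37
position: [0.489, -0.0134, 0.0316]
ee_rot: [0.289, 1.55, -0.289]
force: [3.1, -1.9, 1.0]
width: 0.13
```

```bash
python3 -c "
from h import *
st()
d=save('side','s14'); crop(d,'s14c',230,215,350,315,6)
"
```

```text
t 13.37 pos [ 0.489  -0.0134  0.0316] bar [-144.9  -70.1] jaw-yaw -21.1 rel bar 0.4 F bar xyz [ 3.6  -0.61  0.97] w 0.13 tiltdown [ 0.001 -0.    -1.   ]
```

View pics/s14c.png

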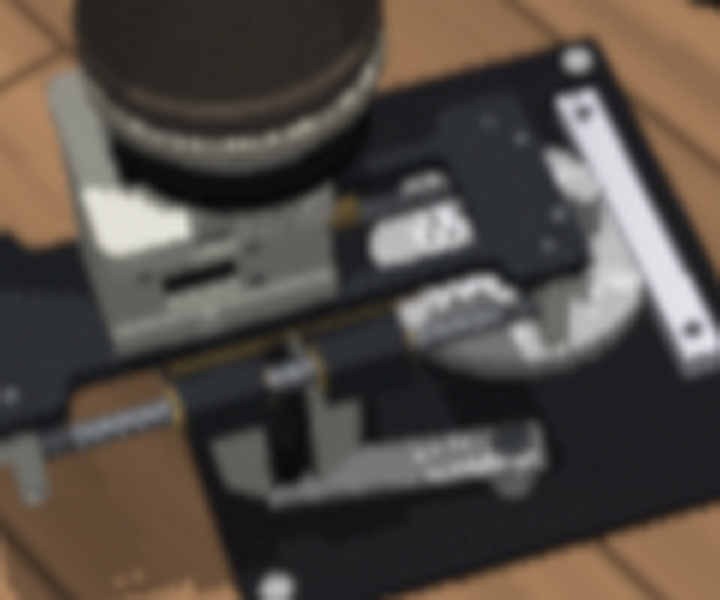

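Call:
{"name": "move_arm", "arguments": {"steps": "0 0.0044 0.001 0 255;0 0.0088 0.0022 0 255;0 0.014 0.0043 0 255;0 0.0192 0.0064 0 255;0 0.024 0.0091 0 255;0 0.0288 0.0121 0 255;0 0.0333 0.0155 0 255;0 0.0376 0.0192 0 255;0 0.0415 0.0232 0 255;0 0.0451 0.0275 0 255"}}

```text
clock: 14.25
position: [0.53, 0.0194, 0.0312]
ee_rot: [0.289, 1.553, -0.289]
force: [-0.6, -2.8, 2.9]
width: 0.128
```

```bash
python3 -c "
from h import *
s,M,y=st(); p=w2b(s['position'])-np.array([-71,-83.5]); print(np.linalg.norm(p),np.arctan2(p[1],-p[0]))
d=save('side','s15'); crop(d,'s15c',230,215,350,315,6)
"
```

```text
t 14.25 pos [0.53   0.0194 0.0312] bar [-118.7  -24.7] jaw-yaw -21.1 rel bar 0.4 F bar xyz [ 0.51 -2.81  2.88] w 0.128 tiltdown [-0.001  0.    -1.   ]
75.71479379883432 0.8892485590068206
```

View pics/s15c.png

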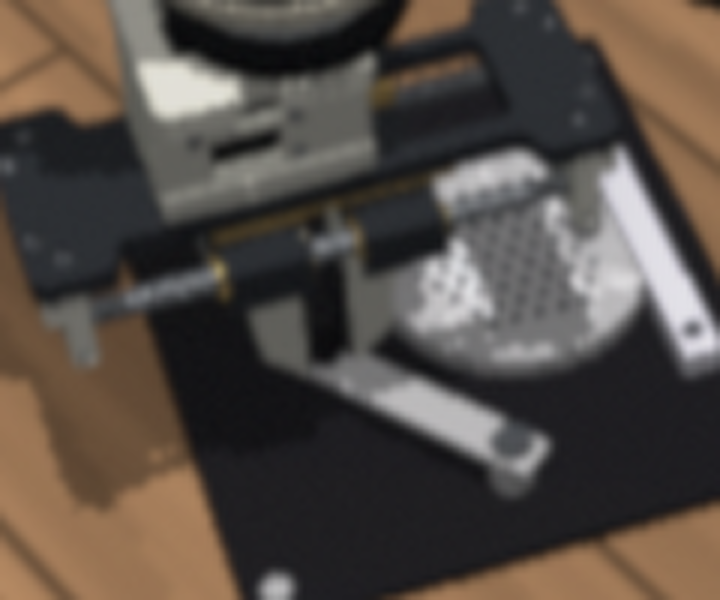

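```bash
python3 -c "
from h import *
d=load('s15')
for off in (80,88,95):
  for z in (.03,.05,.07,.09,.11):
    u,v=proj(d,[*b2w(-118.7+off,-24.7),z]); print(off,z,round((u-230)*6),round((v-215)*6))
u,v=proj(d,[*b2w(-118.7-88,-24.7),.09]); print('rear',round((u-230)*6),round((v-215)*6))
u,v=proj(d,[*b2w(-118.7-88,-24.7),.05]); print('rear',round((u-230)*6),round((v-215)*6))
u,v=proj(d,[*b2w(-118.7+15,-24.7),.0312]); print('fingertip front',round((u-230)*6),round((v-215)*6))
"
```

```text
80 0.03 535 282
80 0.05 535 245
80 0.07 534 206
80 0.09 534 166
80 0.11 533 125
88 0.03 557 276
88 0.05 557 239
88 0.07 556 200
88 0.09 556 160
88 0.11 556 119
95 0.03 576 271
95 0.05 576 234
95 0.07 576 195
95 0.09 576 155
95 0.11 576 114
rear 39 300
rear 55 377
fingertip front 356 330
```

```bash
python3 -c "
from h import *
d=load('s15')
for yo in (-40,-30,-20,-10,0):
  for z in (.05,.07,.09,.1):
    f=[proj(d,[*b2w(-118.7+o,-24.7+yo),z]) for o in (-95,95)]
    print(yo,z,[(round((u-230)*6),round((v-215)*6)) for u,v in f])
crop(d,'s15e',230,225,340,295,7)
"
```

```text
-40 0.05 [(63, 475), (617, 318)]
-40 0.07 [(54, 438), (618, 280)]
-40 0.09 [(46, 399), (619, 241)]
-40 0.1 [(41, 379), (619, 220)]
-30 0.05 [(56, 452), (606, 297)]
-30 0.07 [(47, 414), (607, 258)]
-30 0.09 [(38, 375), (608, 219)]
-30 0.1 [(34, 355), (608, 198)]
-20 0.05 [(49, 428), (596, 275)]
-20 0.07 [(40, 391), (596, 237)]
-20 0.09 [(31, 352), (597, 197)]
-20 0.1 [(27, 332), (597, 177)]
-10 0.05 [(42, 405), (586, 254)]
-10 0.07 [(33, 367), (586, 216)]
-10 0.09 [(24, 328), (586, 176)]
-10 0.1 [(20, 308), (587, 156)]
0 0.05 [(35, 382), (576, 234)]
0 0.07 [(26, 345), (576, 195)]
0 0.09 [(17, 305), (576, 155)]
0 0.1 [(13, 285), (576, 135)]
```

View pics/s15e.png

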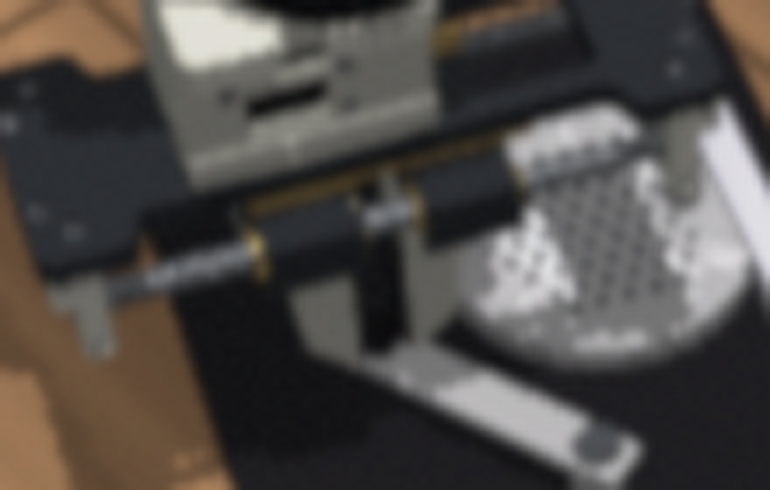

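Call:
{"name": "move_arm", "arguments": {"steps": "0 0.0044 0.0061 0 255;0 0.008 0.0127 0 255;0 0.0111 0.0195 0 255;0 0.0134 0.0266 0 255;0 0.0142 0.0303 0 255;0 0.015 0.034 0 255;0 0.0155 0.0377 0 255;0 0.0158 0.0414 0 255;0 0.016 0.0455 0 255;0 0.016 0.0455 0 255"}}

```text
clock: 15.13
position: [0.5792, 0.0172, 0.0313]
ee_rot: [0.289, 1.551, -0.289]
force: [2.1, 3.0, -5.4]
width: 0.125
```

```bash
python3 -c "
from h import *
s,M,y=st(); p=w2b(s['position'])-np.array([-71,-83.5]); print(np.linalg.norm(p),np.arctan2(p[1],-p[0]))
d=save('side','s16'); crop(d,'s16c',230,215,350,315,6)
"
```

```text
t 15.13 pos [0.5792 0.0172 0.0313] bar [-72.2  -8.7] jaw-yaw -21.1 rel bar 0.4 F bar xyz [ 0.81  3.57 -5.38] w 0.125 tiltdown [ 0.001 -0.    -1.   ]
74.80962504918735 1.5547549221482528
```

View pics/s16c.png

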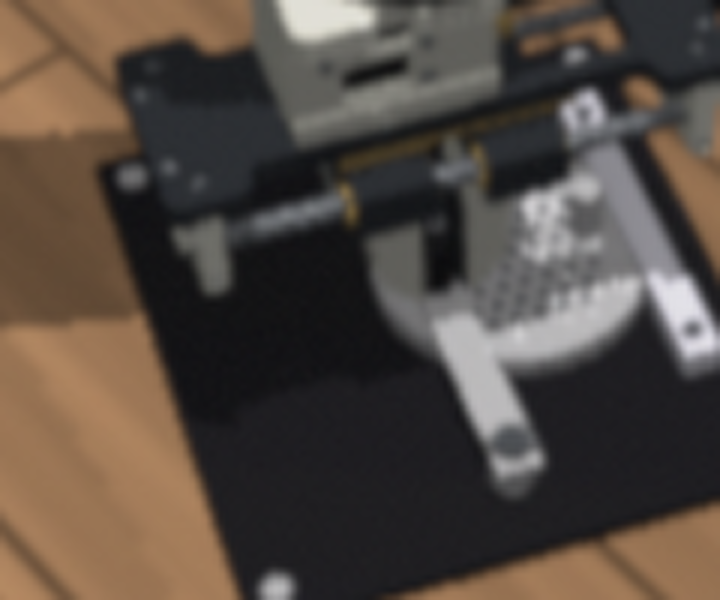

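Call:
{"name": "move_arm", "arguments": {"steps": "0.0003 -0.0005 0.0008 0 255;0.0003 -0.0005 0.0016 0 255;0.0003 -0.0005 0.0022 0 255;0.0003 -0.0005 0.0022 0 255"}}

```text
clock: 15.52
position: [0.5804, 0.0166, 0.0312]
ee_rot: [0.289, 1.551, -0.288]
force: [0.9, 5.4, -0.9]
width: 0.127
```

```bash
python3 -c "
from h import *
s,M,y=st(); p=w2b(s['position'])-np.array([-71,-83.5]); print(np.linalg.norm(p),np.arctan2(p[1],-p[0]))
"
```

```text
t 15.52 pos [0.5804 0.0166 0.0312] bar [-70.8  -8.7] jaw-yaw -21.1 rel bar 0.4 F bar xyz [-1.11  5.32 -0.88] w 0.127 tiltdown [ 0.  0. -1.]
74.80026737920126 1.5734701172145413
```

Call:
{"name": "move_arm", "arguments": {"steps": "0 0.001 0 0 255;0 0.001 0 0 160;0 0.001 0 0 160;0 0.001 0 0 160;0 0.001 0 0 160;-0.02 0.001 0 0 160;-0.05 0.001 0 0 160;-0.09 0.001 0 0 160;-0.13 0.001 0 0 160;-0.17 0.001 0 0 160"}}

```text
clock: 16.35
position: [0.5801, 0.0166, 0.2028]
ee_rot: [0.289, 1.552, -0.29]
force: [0.9, 1.1, -0.2]
width: 0.372
```

Call:
{"name": "move_arm", "arguments": {"steps": "-0.03 0.04 -0.04 0 160;-0.05 0.2 -0.24 0 160;-0.05 0.2 -0.24 0 160;-0.05 0.2 -0.24 0 160;-0.05 0.2 -0.24 0 160;-0.05 0.2 -0.24 0 160;-0.05 0.2 -0.24 0 160;-0.05 0.2 -0.24 0 160;-0.05 0.2 -0.24 0 160;-0.05 0.2 -0.24 0 160"}}

```text
clock: 17.18
position: [0.4277, 0.2916, 0.2511]
ee_rot: [0.286, 1.552, -0.286]
force: [0.7, -0.4, 0.1]
width: 0.373
```

```bash
python3 -c "
from h import *
st()
d=save('top','t17'); crop(d,'t17d',275,185,355,245,10); crop(d,'t17c',235,180,375,310,5); d=save('side','s17')
"
```

```text
t 17.18 pos [0.4277 0.2916 0.2511] bar [-313.7  191.2] jaw-yaw -20.9 rel bar 0.6 F bar xyz [ 0.78 -0.17  0.06] w 0.373 tiltdown [ 0.  0. -1.]
```

View pics/t17d.png

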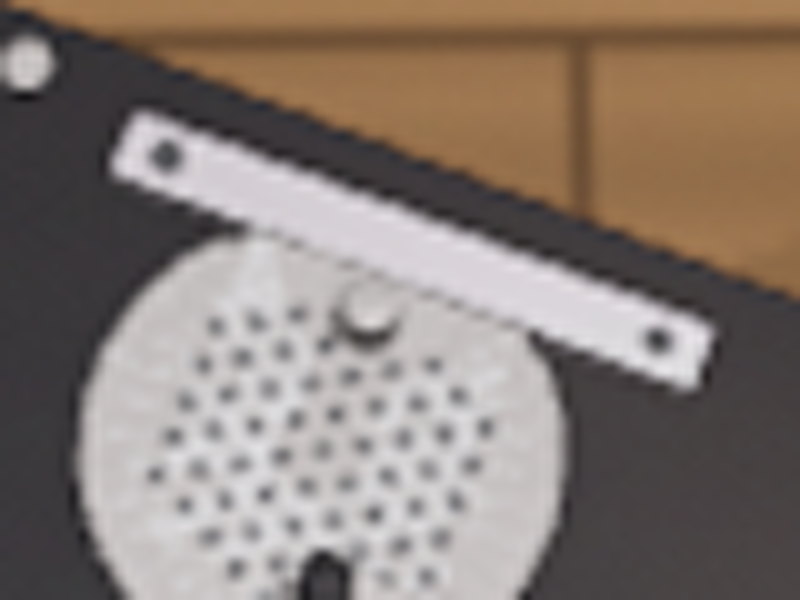

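View pics/t17c.png

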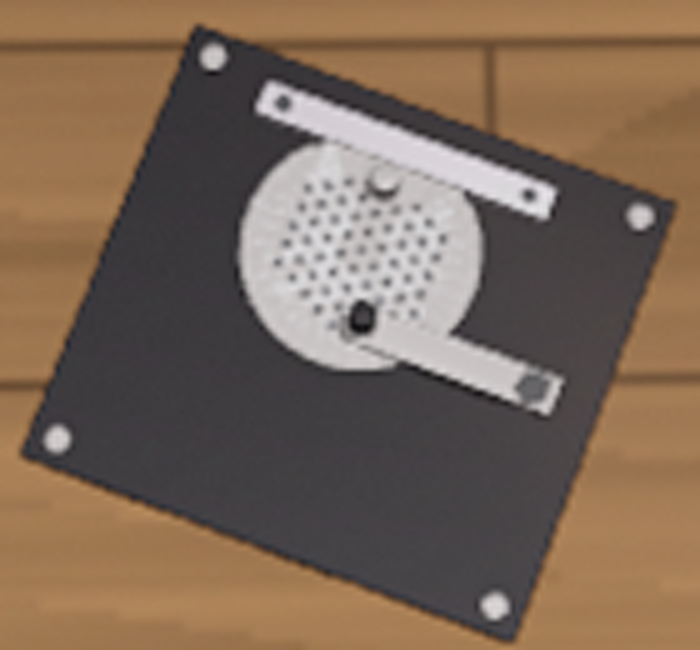

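View pics/s17.png

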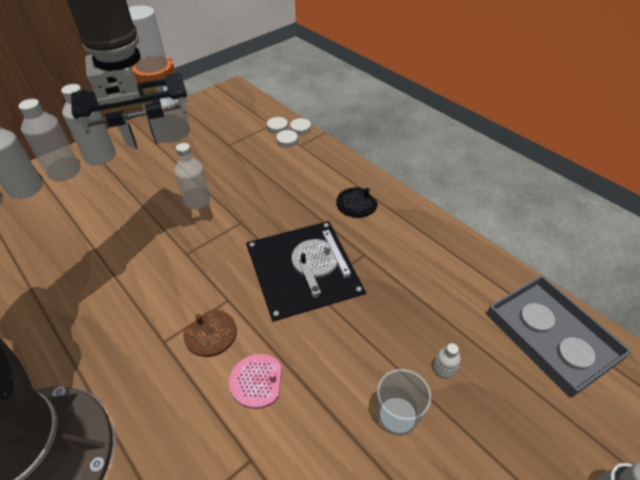

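The top view shows the disc unmoved with its seam still even. The clip arm is parallel to the bar with its pin over the disc (crop (362,318)). In the side view the bottle, vial and beaker stand where they were, and the arm is clear.

```bash
python3 -c "
from h import *
print(arm.sign_off())"
```

```text
the job is handed in; nothing more can be done
None
```

The steel disc is flush against the bar, the clip is swung round over it, and the job was handed in at about 17 s of the 72 s. Sign-off gives no verdict.

**What I did:**
- I pinched the disc by its stud and turned it about 57° clockwise while sliding it up to the bar. Pressing on the stud then squared the flat against the bar.
- I held it there with 10.6 to 11.8 N at the wrist for more than 0.5 s, then eased off and let go.
- I pinched the clip pin and took the clip round to about 1.57 rad, where the pin stopped near the end stop. I then let go and moved the arm clear.

**What the last checks showed:**
- **Flat:** In the top view after the press, both ends of the flat lay within 0.1 mm of each other across the bar. They read about 0.8 mm short of the bar's face, which is within the 2 mm calibration. The middle of the flat was about 1 mm from the bar's middle.
- **After the clip:** The disc looked unmoved, and the clip arm lay parallel to the bar.
- **Bystanders:** The bottle, vial and beaker were where they started.

**Uncertain:** I could not measure the force on the bar directly. I estimated about 8 N by taking about 4 N of sliding friction off the wrist reading. The tool was also pressing down by about 3.7 N at the time. If friction was less than I assumed, the bar saw at most about 11.8 N, which is still inside the 5 to 13 N band.

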